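# Swap two plug gauges on the gauge stand

## Task

The two plug gauges on the two-seat gauge stand have been put back in each other's seats: swap them, parking one upright on the wooden rest meanwhile. Set them down gently, never let one fall over, and leave both standing upright and fully down in their seats, with the wooden rest empty. Leave the dark ring, the tape roll and the dial indicator where they are.

Things in the scene. Friction and masses are not known exactly. Their poses are not given: they have to be found in the camera images.
- steel_gauge_mid (a point): Plug gauge with bare silver shaft and dark foot, standing upright, 161 mm tall, 0.34 to 0.5 kg; this point is on its axis, 80 mm above its underside, z up along its axis. From its underside up: round foot 38 mm across to 17 mm, neck 26 mm across to 44 mm, shaft 20 x 24 mm (grip it here) to 149 mm, small tip to 161 mm. Turned at any yaw.
- black_gauge_mid (a point): Plug gauge with black handle and light, ring-shaped foot, standing upright, 147 mm tall, 0.24 to 0.36 kg; this point is on its axis, 73 mm above its underside, z up along its axis. From its underside up: round foot 40 mm across to 26 mm, then the handle 21 mm across (grip it here) to 125 mm, then a thinner tip to 147 mm. Turned at any yaw.
- steel_gauge: The silver-shafted plug gauge itself; origin at the centre of its underside.
- black_gauge: The black-handled plug gauge itself; origin at the centre of its underside.
- gauge_stand: Fixed aluminium plate 85 (x) x 210 (y) x 14 mm with six dark screw heads; origin at the centre of its underside on the bench, z up, y along the row of its two seats. Each seat is a round recess 48 mm across and 6 mm deep, open at the top; the seats are 110 mm apart, and one gauge stands in each at the start.
- seat_left (a point): Centre of the floor of the seat at the stand's +y end, 8 mm above the bench; axes as the stand's.
- seat_right (a point): Centre of the floor of the seat at the stand's -y end, 8 mm above the bench; axes as the stand's.
- wooden_rest: The wooden rest itself; origin at the centre of its underside on the bench.
- rest_top (a point): Centre of the flat top of the wooden rest, a fixed, empty plain wooden block 200 (x) x 226 (y) x 28 mm on the bench to the left of the stand; axes along its sides, z up.
- dark_ring: Bystander: dark setting ring lying flat, 72 mm across, 18 mm high, beyond the stand; origin at the centre of its underside.
- tape: Bystander: roll of tan tape lying flat, 48 mm across, 18 mm high, beyond the stand; origin at the centre of its underside.
- dial: Bystander: dial indicator lying flat, 138 x 57 x 22 mm, to the right of the stand; origin at the centre of its underside.
There are look-alikes about, which are no part of the job. What is shaped like the steel_gauge but green or orange is not meant.

How it is judged:
By the outcome, as a careful person would: the job done as asked, in the order asked, and still so for the second after the job is handed in, with the robot touching nothing.
It also fails if it takes over 72 s, if anything falls off the work surface, if the arm or the gripper's body presses on something with over 40 N, if the wrist force passes 120 N, or if a joint passes its speed limit or range.

## Robot

A 6-joint arm with a two-finger parallel gripper is mounted at the origin on a cart in front of the work surface, level with it; the furniture and walls round the work are solid. World frame = base frame: x ahead of the robot, y to its left, z up, the work surface at z = 0. Lengths are in m, angles in degrees, forces in N, time in s.
With the tool pointing down it reaches from about 0.35 to 0.875 m from the base axis. Payload 4.2 kg.
Tool frame: the origin (TCP) lies on the centre line of the jaws, within the pads' length; the fingertips stand 25 mm ahead of it and the grasp point (between the pads) lies 6 mm ahead of it; z points along the fingers, y is the line along which they close (so a half turn about z gives the same grasp; the last joint's range is limited). The gripper opens to 87 mm and grips with 3 to 60 N. Pads are 19 mm wide; open, the fingers measure 117 mm over their backs; the gripper's body (75 mm by 190 mm) begins 51 mm behind the grasp point.
Start: joints at [84.66, 22.042, 0.453, 0, -68.411, -14.817], TCP at [0.215, 0.587, 0.248] pointing down, gripper open.
Joint ranges: [-179.83, 179.83], [-69.29, 118.12], [-61.27, 80.66], [-181.25, 117.63], [-171.15, -9.14], [-177.46, 177.46]. Speed limits (degrees/s): [159.86, 159.86, 180, 180, 180, 180].

## Interface

Orientations are given as a 3x3 rotation matrix whose columns are the frame's x, y, z axes.
In Python, from station import r gives the robot as it stands.
- The arm moves only by the tool move_arm, never from a script. Its argument "series" is a list of rows, each an object with "grip": the opening, from 0 (shut) to 1 (fully open); "xyz": the shift along the tool's x, y, z in mm, a list of three; "angular": the turn, a rotation vector about the tool's x, y, z in rad, a list of three. A call has 1 to 10 rows; each row is the pose to reach, as a shift and turn from the pose commanded when the call began, along the tool's axes at that moment; what a row does not reach only later rows make up. A row lasts 1/10 s, in which the tool goes at most 50 mm and 8.59 degrees, less where a joint would pass 70% of its speed; a pose out of reach is approached as far as the arm can. A call with a gripper value outside its range is refused whole. The fingers move at their own pace and stop on an object; the grip force is fixed at half the most. Time passes only in rows, so rows that repeat a pose let the fingers close. It gives the time, the measured TCP pose, the force, the opening and the grip force at its end, in the units of the state.
- r.sense(): the state, without advancing time (a new reading comes with each control period).
- r.capture(name): name is "scene" or "top"; returns a dict with "img" (420x560x3 uint8, red, green, blue), "camera_matrix" (3x3 intrinsics, pixels), "rvec" (rotation vector, rad) and "tvec" (3), from world to camera coordinates, as OpenCV has them. Camera axes: x right, y down, z forward; pixel columns grow to the right and rows downward; lengths in m; the calibration is good to about 2 mm. A picture is of the moment at which its call begins. There is no depth.
- r.finish_job(): hands the job in; it is judged then, once.
The state is a dict: "time_s": time; "joints": joint angles; "joint_velocities": joint speeds; "effort": joint torques, N m; "tcp_pos": TCP position; "ee_rot": TCP orientation; "wrist_force": force on the tool from outside, world axes, zero at the start; "moment": the same for the moment, N m; "gripper_width": opening from 0.0 (shut) to 1.0 (fully open); "gripper_force": force on a finger pad.
Only numpy, scipy, OpenCV 4.12 (cv2) and the standard library are available. Lean on these libraries where they do the work, as an engineer would, in place of code of your own. Each camera call takes 0.05 s, during which the arm holds its last target. There are 200 camera calls.

## Working session

There is one attempt and no reset: what is moved stays moved. The work goes in short steps, Python scripts to look and compute and a tool call to move; the robot and the scene stay as the last step left them, time stands still between calls to the robot, and variables do not carry over. Pictures are saved under pics/ and viewed, at most 10 in all, crops included, and the job is handed in when it is done.

Besides the shell and the picture viewer there is one more tool, called after "Request:" as name([rows], argument=value, ...), one row to a line, values as JSON. move_arm: Moves the arm, as the interface text tells. Its arguments: {"type":"object","properties":{"series":{"type":"array"}},"required":["series"]}

```bash
ls; mkdir -p pics
cat > h.py <<'E'
import numpy as np, cv2
from station import r
def cap(n,fn=None):
    c=r.capture(n); c['R']=cv2.Rodrigues(np.array(c['rvec'],float))[0]; c['t']=np.array(c['tvec'],float).ravel(); c['K']=np.array(c['camera_matrix'],float)
    if fn: cv2.imwrite('pics/'+fn,c['img'][:,:,::-1])
    return c
def ray(c,uv,z):
    o=-c['R'].T@c['t']; d=c['R'].T@np.linalg.inv(c['K'])@np.array([uv[0],uv[1],1.]); return o+d*(z-o[2])/d[2]
def proj(c,p):
    q=c['K']@(c['R']@np.array(p,float)+c['t']); return q[:2]/q[2]
E
python3 - <<'E'
from h import *
a=cap('scene','s0.png'); b=cap('top','t0.png')
for c in(a,b): print(-c['R'].T@c['t'], c['R'][2], c['K'][0,0])
s=r.sense(); print(s['time_s'],s['tcp_pos'],s['ee_rot'],s['gripper_width'],s['wrist_force'])
E
```

```text
pics
[0.24404653 0.68214705 0.89609462] [ 0.30514336 -0.59397995 -0.74436238] 425.77069298637883
[0.26564253 0.05679998 1.40572074] [ 0.21407491 -0.01866032 -0.976639  ] 457.5657118683532
0.1 [0.21518288 0.58626752 0.24659521] [[ 9.38703111e-01 -3.44726187e-01 -5.70778051e-04]
 [-3.44726647e-01 -9.38701334e-01 -1.82858268e-03]
 [ 9.45702168e-05  1.91325865e-03 -9.99998165e-01]] 0.9965066838743877 [-0.65957733  0.79723456  0.62493844]
```

View pics/s0.png

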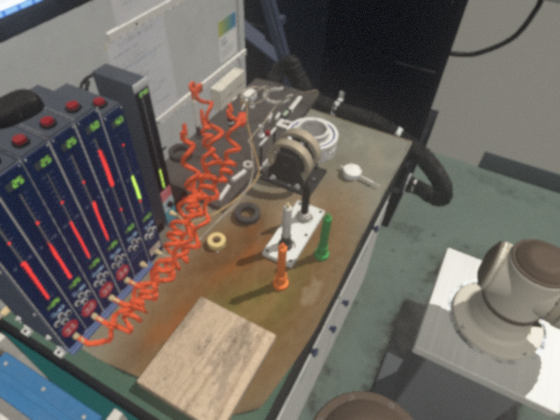

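View pics/t0.png

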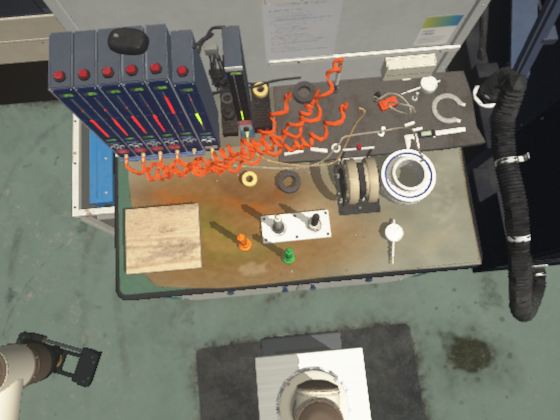

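The scene view shows silver (287,222) and black (306,205) gauges on the stand, with orange (282,265) and green (324,238) look-alikes nearby. In the top view, silver (278,228) is in the left seat, black (314,222) in the right seat, orange is at (244,242) and green at (289,256). The silver and black gauges on the plate are the ones meant, since the coloured ones are excluded. I'll confirm that in one enlarged crop.

Run:
```python
import cv2,numpy as np
a=cv2.imread('pics/s0.png')[175:305,240:370]; b=cv2.imread('pics/t0.png')[165:275,225:405]
A=cv2.resize(a,(390,390),interpolation=cv2.INTER_CUBIC); B=cv2.resize(b,(400,244),interpolation=cv2.INTER_CUBIC)
B=cv2.resize(b,None,fx=4,fy=4,interpolation=cv2.INTER_CUBIC)[:, :720]
A=cv2.resize(a,None,fx=4,fy=4,interpolation=cv2.INTER_CUBIC)
cv2.imwrite('pics/c1.png',B); cv2.imwrite('pics/c2.png',A)
```

```text
(no output)
```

View pics/c1.png

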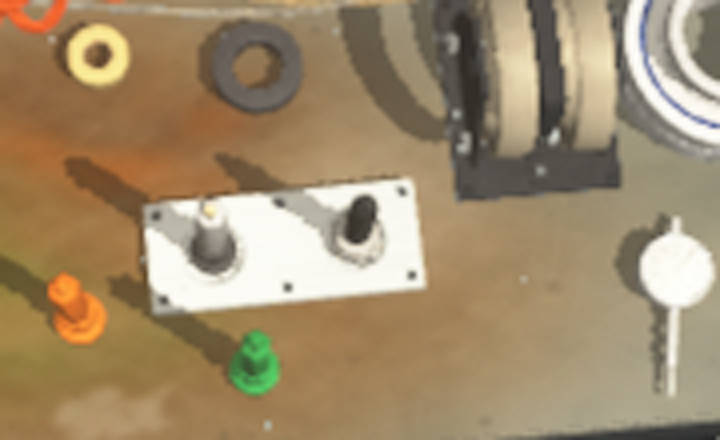

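View pics/c2.png

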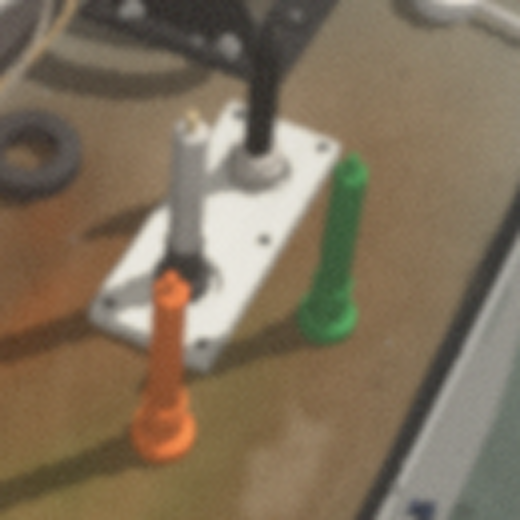

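The crops confirm it: the silver-shafted, dark-footed gauge is in the left (+y) seat and the black-handled, light-footed one is in the right seat. Orange and green stand off the plate. Next I'll measure.

```bash
cat >> h.py <<'E'
def tri(cs,uvs):
    P=[c['K']@np.c_[c['R'],c['t']] for c in cs]
    X=cv2.triangulatePoints(P[0],P[1],np.array(uvs[0],float).reshape(2,1),np.array(uvs[1],float).reshape(2,1)).ravel(); return X[:3]/X[3]
E
python3 - <<'E'
from h import *
np.set_printoptions(precision=4,suppress=True)
a=cap('scene');b=cap('top')
T=lambda u,v:(225+u/4-.4,165+v/4-.4); S=lambda u,v:(240+u/4-.4,175+v/4-.4)
# stand by mask in top
hsv=cv2.cvtColor(b['img'],cv2.COLOR_RGB2HSV)
m=((hsv[...,1]<45)&(hsv[...,2]>175)).astype(np.uint8); mm=np.zeros_like(m); mm[205:250,255:340]=m[205:250,255:340]
mm=cv2.morphologyEx(mm,cv2.MORPH_CLOSE,np.ones((9,9)))
cn=max(cv2.findContours(mm,0,2)[0],key=cv2.contourArea)
# metric plane points then rect
pts=np.array([ray(b,p[0],.014)[:2] for p in cn],np.float32)
print('rect',cv2.minAreaRect(pts*1000))
for k in [(144,205),(413,178),(426,287),(155,313)]: print('corner top',ray(b,T(*k),.014))
for k in [(240,102),(340,148),(208,372),(90,313)]: print('corner scn',ray(a,S(*k),.014))
print('silver tip',tri((b,a),(T(210,207),S(193,115))), ray(b,T(210,207),.168))
print('black tip',tri((b,a),(T(366,200),S(265,15))),ray(b,T(366,200),.153))
print('black foot top', ray(b,T(357,238),.034),'scene',ray(a,S(258,163),.034))
print('silver foot', ray(b,T(213,255),.02), ray(a,S(186,278),.02))
print('orange tip',tri((b,a),(T(62,277),S(174,275))),'foot',ray(b,T(82,325),.01))
print('green tip',tri((b,a),(T(257,336),S(355,160))),'foot',ray(b,T(256,372),.01))
for k in [(124,207),(198,203),(201,270),(126,273)]: print('rest',ray(b,k,.028))
for k in [(455,200),(620,188),(445,0)]: print('spool base',ray(b,T(*k),.0))
print('spool base near corner scene',ray(a,(258,180),0.0),ray(a,(318,188),0.0))
print('spool top', tri((b,a),((340,160),(276,136))))
E
```

```text
rect ((525.875, -1.34161376953125), (87.12980651855469, 211.1288299560547), 0.4509750306606293)
corner top [0.568  0.1035 0.014 ]
corner top [ 0.57   -0.1072  0.014 ]
corner top [ 0.4836 -0.1074  0.014 ]
corner top [0.4828 0.102  0.014 ]
corner scn [ 0.5649 -0.1049  0.014 ]
corner scn [ 0.4841 -0.0992  0.014 ]
corner scn [0.4797 0.1152 0.014 ]
corner scn [0.5666 0.1112 0.014 ]
silver tip [0.5296 0.053  0.1649] [0.5289 0.053  0.168 ]
black tip [ 0.5297 -0.0556  0.1549] [ 0.527  -0.0563  0.153 ]
black foot top [ 0.523 -0.057  0.034] scene [ 0.5218 -0.0415  0.034 ]
silver foot [0.5226 0.0536 0.02  ] [0.5238 0.0601 0.02  ]
orange tip [0.4893 0.1589 0.157 ] foot [0.4793 0.1587 0.01  ]
green tip [0.4368 0.0286 0.1533] foot [0.4309 0.029  0.01  ]
rest [0.6321 0.5214 0.028 ]
rest [0.6236 0.2928 0.028 ]
rest [0.416  0.2947 0.028 ]
rest [0.4278 0.519  0.028 ]
spool base [ 0.5524 -0.1397  0.    ]
spool base [ 0.55   -0.2701  0.    ]
spool base [ 0.7168 -0.1511  0.    ]
spool base near corner scene [ 0.7175 -0.1312  0.    ] [ 0.5439 -0.1897  0.    ]
spool top [ 0.6675 -0.1379  0.1829]
```

Every measurement fits the given sizes: plate 87x211 mm, tips at 0.165 and 0.155. Seats are left (0.526, 0.054) and right (0.526, -0.056). The jaws should close along world x at the right seat because of the spool. At the left seat they should be turned -30° because of the green and orange look-alikes.

```bash
cat >> h.py <<'E'
from scipy.spatial.transform import Rotation as Ro
def go(x,y,z,phi):
    "shift (mm) and turn in tool axes from the present pose to TCP x,y,z, tool down with tool x at yaw phi"
    s=r.sense(); R=np.array(s['ee_rot']); p=np.array(s['tcp_pos']); f=np.radians(phi)
    D=np.array([[np.cos(f),np.sin(f),0],[np.sin(f),-np.cos(f),0],[0,0,-1]])
    print('t',round(s['time_s'],2),'tcp',p.round(4),'w',round(s['gripper_width'],3),'F',np.round(s['wrist_force'],1),'phi',round(np.degrees(np.arctan2(R[1,0],R[0,0])),1))
    print('shift',(R.T@(np.array([x,y,z])-p)*1000).round(1),'turn',Ro.from_matrix(R.T@D).as_rotvec().round(3))
E
python3 -c "
from h import *
go(.527,-.056,.26,-90)"
```

```text
t 0.2 tcp [0.2152 0.5864 0.2469] w 1.004 F [-0.1  0.2 -0.7] phi -20.2
shift [514.1 495.6 -12.4] turn [ 1.000e-03 -1.000e-03  1.219e+00]
```

Request:
move_arm([
  {"grip": 1, "xyz": [15, 15, -1], "angular": [0, 0, 0.05]},
  {"grip": 1, "xyz": [40, 40, -3], "angular": [0, 0, 0.15]},
  {"grip": 1, "xyz": [70, 68, -5], "angular": [0, 0, 0.28]},
  {"grip": 1, "xyz": [104, 100, -8], "angular": [0, 0, 0.41]},
  {"grip": 1, "xyz": [138, 133, -10], "angular": [0, 0, 0.54]},
  {"grip": 1, "xyz": [172, 166, -12], "angular": [0, 0, 0.67]},
  {"grip": 1, "xyz": [206, 198, -12], "angular": [0, 0, 0.8]},
  {"grip": 1, "xyz": [240, 231, -12], "angular": [0, 0, 0.93]},
  {"grip": 1, "xyz": [274, 264, -12], "angular": [0, 0, 1.06]},
  {"grip": 1, "xyz": [308, 297, -12], "angular": [0, 0, 1.15]},
])

```text
time_s: 1.2
tcp_pos: [0.4024, 0.1999, 0.2598]
ee_rot: [[0.065, -0.998, 0.0], [-0.998, -0.065, 0.001], [-0.001, -0.0, -1.0]]
wrist_force: [0.0, 0.0, 0.7]
gripper_width: 0.999
gripper_force: 0.0
```

```bash
python3 -c "
from h import *
go(.527,-.056,.26,-90)"
```

```text
t 1.2 tcp [0.4024 0.1999 0.2598] w 0.999 F [0.  0.  0.7] phi -86.3
shift [ 263.5 -107.6   -0.3] turn [-0.     0.001  0.065]
```

Request:
move_arm([
  {"grip": 1, "xyz": [45, -18, 0], "angular": [0, 0, 0.02]},
  {"grip": 1, "xyz": [90, -36, 0], "angular": [0, 0, 0.04]},
  {"grip": 1, "xyz": [135, -55, 0], "angular": [0, 0, 0.065]},
  {"grip": 1, "xyz": [175, -72, 0], "angular": [0, 0, 0.065]},
  {"grip": 1, "xyz": [212, -86, 0], "angular": [0, 0, 0.065]},
  {"grip": 1, "xyz": [240, -98, 0], "angular": [0, 0, 0.065]},
  {"grip": 1, "xyz": [256, -105, 0], "angular": [0, 0, 0.065]},
  {"grip": 1, "xyz": [263, -108, 0], "angular": [0, 0, 0.065]},
  {"grip": 1, "xyz": [263, -108, 0], "angular": [0, 0, 0.065]},
])

```text
time_s: 2.1
tcp_pos: [0.528, -0.0537, 0.2592]
ee_rot: [[0.003, -1.0, -0.001], [-1.0, -0.003, 0.0], [-0.0, 0.001, -1.0]]
wrist_force: [-0.1, -0.0, -0.3]
gripper_width: 0.997
gripper_force: 0.0
```

Run:
```python
from h import *
go(.527,-.056,.119,-90)
b=cap('top');a=cap('scene')
B=cv2.resize(b['img'][165:275,245:345],None,fx=5,fy=5,interpolation=2);A=cv2.resize(a['img'][150:275,250:350],None,fx=4.4,fy=4.4,interpolation=2)
h=550
cv2.imwrite('pics/c3.png',np.hstack([cv2.resize(B,(400,h-110)),cv2.resize(A,(352,440))])[:,:,::-1])
for n,c in(('top',b),('scene',a)): print(n,proj(c,r.sense()['tcp_pos']))
```

```text
t 2.1 tcp [ 0.528  -0.0537  0.2592] w 0.997 F [-0.1 -0.  -0.3] phi -89.9
shift [  2.3   0.9 140.2] turn [0.001 0.    0.003]
top [317.4455551  205.73927426]
scene [310.87213895 147.33155134]
```

View pics/c3.png

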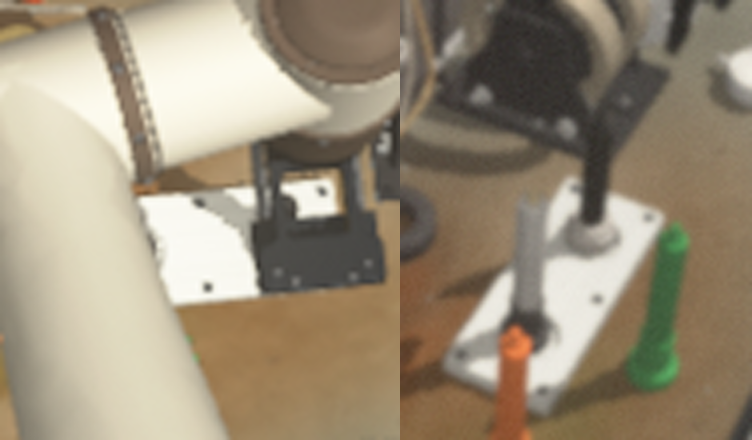

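The top crop shows the gripper over the plate, and the black gauge is free between the fingers at (285,205). The scene crop shows the black gauge at (600,150), clear of the green look-alike at (665,300). Descending.

Request:
move_arm([
  {"grip": 1, "xyz": [2, 1, 10], "angular": [0, 0, 0]},
  {"grip": 1, "xyz": [2, 1, 35], "angular": [0, 0, 0]},
  {"grip": 1, "xyz": [2, 1, 65], "angular": [0, 0, 0]},
  {"grip": 1, "xyz": [2, 1, 95], "angular": [0, 0, 0]},
  {"grip": 1, "xyz": [2, 1, 118], "angular": [0, 0, 0]},
  {"grip": 1, "xyz": [2, 1, 132], "angular": [0, 0, 0]},
  {"grip": 1, "xyz": [2, 1, 139], "angular": [0, 0, 0]},
  {"grip": 1, "xyz": [2, 1, 140], "angular": [0, 0, 0]},
  {"grip": 0.6, "xyz": [2, 1, 140], "angular": [0, 0, 0]},
  {"grip": 0.45, "xyz": [2, 1, 140], "angular": [0, 0, 0]},
])

```text
time_s: 3.2
tcp_pos: [0.5276, -0.0549, 0.1205]
ee_rot: [[0.004, -1.0, 0.002], [-1.0, -0.004, 0.0], [-0.0, -0.002, -1.0]]
wrist_force: [0.1, 0.6, -0.2]
gripper_width: 0.897
gripper_force: 0.0
```

Request:
move_arm([
  {"grip": 0.35, "xyz": [0, 0, 0], "angular": [0, 0, 0]},
  {"grip": 0.3, "xyz": [0, 0, 0], "angular": [0, 0, 0]},
  {"grip": 0.25, "xyz": [0, 0, 0], "angular": [0, 0, 0]},
  {"grip": 0.2, "xyz": [0, 0, 0], "angular": [0, 0, 0]},
  {"grip": 0.1, "xyz": [0, 0, 0], "angular": [0, 0, 0]},
  {"grip": 0.0, "xyz": [0, 0, 0], "angular": [0, 0, 0]},
  {"grip": 0.0, "xyz": [0, 0, 0], "angular": [0, 0, 0]},
  {"grip": 0.0, "xyz": [0, 0, 0], "angular": [0, 0, 0]},
])

```text
time_s: 4.0
tcp_pos: [0.5271, -0.0552, 0.1196]
ee_rot: [[0.004, -1.0, 0.0], [-1.0, -0.004, 0.0], [-0.0, -0.0, -1.0]]
wrist_force: [-0.1, 0.5, -0.3]
gripper_width: 0.23
gripper_force: 30.0
```

```bash
python3 -c "
from h import *
go(.527,-.056,.119,-90)"
```

```text
t 4.0 tcp [ 0.5271 -0.0552  0.1196] w 0.23 F [-0.1  0.5 -0.3] phi -89.8
shift [0.8 0.1 0.6] turn [-0.     0.     0.004]
```

Request:
move_arm([
  {"grip": 0, "xyz": [0, 0, -4], "angular": [0, 0, 0]},
  {"grip": 0, "xyz": [0, 0, -14], "angular": [0, 0, 0]},
  {"grip": 0, "xyz": [0, 0, -32], "angular": [0, 0, 0]},
  {"grip": 0, "xyz": [0, 0, -57], "angular": [0, 0, 0]},
  {"grip": 0, "xyz": [0, 0, -85], "angular": [0, 0, 0]},
  {"grip": 0, "xyz": [0, 0, -115], "angular": [0, 0, 0]},
  {"grip": 0, "xyz": [0, 0, -143], "angular": [0, 0, 0]},
  {"grip": 0, "xyz": [0, 0, -167], "angular": [0, 0, 0]},
  {"grip": 0, "xyz": [0, 0, -185], "angular": [0, 0, 0]},
  {"grip": 0, "xyz": [0, 0, -190], "angular": [0, 0, 0]},
])

```text
time_s: 5.0
tcp_pos: [0.5275, -0.0552, 0.3123]
ee_rot: [[0.004, -1.0, 0.005], [-1.0, -0.004, 0.001], [-0.001, -0.005, -1.0]]
wrist_force: [-0.0, -0.1, -2.6]
gripper_width: 0.233
gripper_force: 30.0
```

```bash
python3 -c "
from h import *
go(.525,.407,.31,-90);print(r.sense()['gripper_force'])"
```

```text
t 5.0 tcp [ 0.5275 -0.0552  0.3123] w 0.233 F [-0.  -0.1 -2.6] phi -89.8
shift [-462.2    0.7    2.5] turn [-0.005  0.001  0.004]
29.999196636490524
```

Request:
move_arm([
  {"grip": 0, "xyz": [-5, 0, 0], "angular": [0, 0, 0]},
  {"grip": 0, "xyz": [-16, 0, 0], "angular": [0, 0, 0]},
  {"grip": 0, "xyz": [-34, 0, 0], "angular": [0, 0, 0]},
  {"grip": 0, "xyz": [-60, 0, 0], "angular": [0, 0, 0]},
  {"grip": 0, "xyz": [-92, 0, 0], "angular": [0, 0, 0]},
  {"grip": 0, "xyz": [-127, 0, 0], "angular": [0, 0, 0]},
  {"grip": 0, "xyz": [-164, 0, 0], "angular": [0, 0, 0]},
  {"grip": 0, "xyz": [-201, 0, 0], "angular": [0, 0, 0]},
  {"grip": 0, "xyz": [-238, 0, 0], "angular": [0, 0, 0]},
  {"grip": 0, "xyz": [-275, 0, 0], "angular": [0, 0, 0]},
])

```text
time_s: 6.0
tcp_pos: [0.5247, 0.2219, 0.3078]
ee_rot: [[0.005, -1.0, -0.003], [-1.0, -0.005, -0.002], [0.002, 0.003, -1.0]]
wrist_force: [0.5, -0.5, -2.1]
gripper_width: 0.23
gripper_force: 30.0
```

Request:
move_arm([
  {"grip": 0, "xyz": [-37, 1, 0], "angular": [0, 0, 0]},
  {"grip": 0, "xyz": [-73, 1, 0], "angular": [0, 0, 0]},
  {"grip": 0, "xyz": [-107, 1, 0], "angular": [0, 0, 0]},
  {"grip": 0, "xyz": [-136, 1, 0], "angular": [0, 0, 0]},
  {"grip": 0, "xyz": [-159, 1, 0], "angular": [0, 0, 0]},
  {"grip": 0, "xyz": [-175, 1, 0], "angular": [0, 0, 0]},
  {"grip": 0, "xyz": [-184, 1, 0], "angular": [0, 0, 0]},
  {"grip": 0, "xyz": [-187, 1, 0], "angular": [0, 0, 0]},
  {"grip": 0, "xyz": [-187, 1, 0], "angular": [0, 0, 0]},
])

```text
time_s: 6.9
tcp_pos: [0.5241, 0.4065, 0.3092]
ee_rot: [[0.004, -1.0, -0.001], [-1.0, -0.004, -0.001], [0.001, 0.001, -1.0]]
wrist_force: [-1.3, 0.5, -3.9]
gripper_width: 0.233
gripper_force: 30.0
```

```bash
python3 -c "
from h import *
go(.525,.407,.1396,-90);print(r.sense()['gripper_force'])"
```

```text
t 6.9 tcp [0.5241 0.4065 0.3092] w 0.233 F [-1.3  0.5 -3.9] phi -89.8
shift [ -0.6  -1.  169.6] turn [ 0.001 -0.001  0.004]
29.99918069690466
```

Down to about 8 mm above the rest, then creep.

Request:
move_arm([
  {"grip": 0, "xyz": [0, 0, 6], "angular": [0, 0, 0]},
  {"grip": 0, "xyz": [0, 0, 22], "angular": [0, 0, 0]},
  {"grip": 0, "xyz": [0, 0, 46], "angular": [0, 0, 0]},
  {"grip": 0, "xyz": [0, 0, 74], "angular": [0, 0, 0]},
  {"grip": 0, "xyz": [0, 0, 102], "angular": [0, 0, 0]},
  {"grip": 0, "xyz": [0, 0, 128], "angular": [0, 0, 0]},
  {"grip": 0, "xyz": [0, 0, 147], "angular": [0, 0, 0]},
  {"grip": 0, "xyz": [0, 0, 157], "angular": [0, 0, 0]},
  {"grip": 0, "xyz": [0, 0, 161], "angular": [0, 0, 0]},
  {"grip": 0, "xyz": [0, 0, 162], "angular": [0, 0, 0]},
])

```text
time_s: 7.9
tcp_pos: [0.5246, 0.4067, 0.148]
ee_rot: [[0.004, -1.0, 0.001], [-1.0, -0.004, 0.0], [-0.0, -0.001, -1.0]]
wrist_force: [0.8, -0.4, -3.1]
gripper_width: 0.232
gripper_force: 30.0
```

Request:
move_arm([
  {"grip": 0, "xyz": [0, 0, 1], "angular": [0, 0, 0]},
  {"grip": 0, "xyz": [0, 0, 2], "angular": [0, 0, 0]},
  {"grip": 0, "xyz": [0, 0, 3], "angular": [0, 0, 0]},
  {"grip": 0, "xyz": [0, 0, 4], "angular": [0, 0, 0]},
  {"grip": 0, "xyz": [0, 0, 5], "angular": [0, 0, 0]},
  {"grip": 0, "xyz": [0, 0, 5.5], "angular": [0, 0, 0]},
  {"grip": 0, "xyz": [0, 0, 6], "angular": [0, 0, 0]},
  {"grip": 0, "xyz": [0, 0, 6], "angular": [0, 0, 0]},
])

```text
time_s: 8.7
tcp_pos: [0.5241, 0.4068, 0.1414]
ee_rot: [[0.004, -1.0, -0.0], [-1.0, -0.004, -0.0], [0.0, 0.0, -1.0]]
wrist_force: [-0.1, -0.7, -2.8]
gripper_width: 0.231
gripper_force: 30.0
```

```bash
python3 -c "
from h import *
go(.525,.407,.1396,-90);print(r.sense()['gripper_force'])"
```

```text
t 8.7 tcp [0.5241 0.4068 0.1414] w 0.231 F [-0.1 -0.7 -2.8] phi -89.8
shift [-0.2 -0.9  1.8] turn [ 0.    -0.     0.004]
29.999241633340716
```

Request:
move_arm([
  {"grip": 0, "xyz": [0, 0, 0.5], "angular": [0, 0, 0]},
  {"grip": 0, "xyz": [0, 0, 1], "angular": [0, 0, 0]},
  {"grip": 0, "xyz": [0, 0, 1.5], "angular": [0, 0, 0]},
  {"grip": 0, "xyz": [0, 0, 2], "angular": [0, 0, 0]},
  {"grip": 0, "xyz": [0, 0, 2], "angular": [0, 0, 0]},
])

```text
time_s: 9.2
tcp_pos: [0.5243, 0.4069, 0.1401]
ee_rot: [[0.004, -1.0, 0.001], [-1.0, -0.004, 0.0], [-0.0, -0.001, -1.0]]
wrist_force: [-0.5, 0.1, -0.4]
gripper_width: 0.233
gripper_force: 30.0
```

Request:
move_arm([
  {"grip": 0, "xyz": [0, 0, 0.4], "angular": [0, 0, 0]},
  {"grip": 0, "xyz": [0, 0, 0.6], "angular": [0, 0, 0]},
  {"grip": 0, "xyz": [0, 0, 0.6], "angular": [0, 0, 0]},
])

```text
time_s: 9.5
tcp_pos: [0.5244, 0.407, 0.14]
ee_rot: [[0.004, -1.0, 0.001], [-1.0, -0.004, 0.001], [-0.001, -0.001, -1.0]]
wrist_force: [-1.4, -1.1, 5.2]
gripper_width: 0.231
gripper_force: 30.0
```

Request:
move_arm([
  {"grip": 0.24, "xyz": [0, 0, 0], "angular": [0, 0, 0]},
  {"grip": 0.26, "xyz": [0, 0, 0], "angular": [0, 0, 0]},
  {"grip": 0.3, "xyz": [0, 0, 0], "angular": [0, 0, 0]},
  {"grip": 0.4, "xyz": [0, 0, 0], "angular": [0, 0, 0]},
  {"grip": 0.6, "xyz": [0, 0, 0], "angular": [0, 0, 0]},
  {"grip": 0.8, "xyz": [0, 0, 0], "angular": [0, 0, 0]},
  {"grip": 1, "xyz": [0, 0, 0], "angular": [0, 0, 0]},
  {"grip": 1, "xyz": [0, 0, 0], "angular": [0, 0, 0]},
])

```text
time_s: 10.3
tcp_pos: [0.5242, 0.4068, 0.1389]
ee_rot: [[0.004, -1.0, -0.0], [-1.0, -0.004, -0.0], [0.0, 0.0, -1.0]]
wrist_force: [-0.4, -0.0, 0.4]
gripper_width: 0.666
gripper_force: 0.0
```

Request:
move_arm([
  {"grip": 1, "xyz": [0, 0, -5], "angular": [0, 0, 0]},
  {"grip": 1, "xyz": [0, 0, -18], "angular": [0, 0, 0]},
  {"grip": 1, "xyz": [0, 0, -40], "angular": [0, 0, 0]},
  {"grip": 1, "xyz": [0, 0, -70], "angular": [0, 0, 0]},
  {"grip": 1, "xyz": [0, 0, -100], "angular": [0, 0, 0]},
  {"grip": 1, "xyz": [0, 0, -125], "angular": [0, 0, 0]},
  {"grip": 1, "xyz": [0, 0, -140], "angular": [0, 0, 0]},
  {"grip": 1, "xyz": [0, 0, -140], "angular": [0, 0, 0]},
])

```text
time_s: 11.1
tcp_pos: [0.5252, 0.4076, 0.2835]
ee_rot: [[0.004, -1.0, 0.006], [-1.0, -0.004, 0.005], [-0.005, -0.006, -1.0]]
wrist_force: [-0.2, 1.2, -0.5]
gripper_width: 1.0
gripper_force: 0.0
```

Run:
```python
from h import *
go(.528,.053,.26,-120)
c=cap('scene','s1.png'); print(proj(c,[.524,.407,.028+.147]),proj(c,[.524,.407,.028]))
```

```text
t 11.1 tcp [0.5252 0.4076 0.2835] w 1.0 F [-0.2  1.2 -0.5] phi -89.8
shift [354.7  -1.2  21.6] turn [-0.004  0.007  0.528]
[203.45451151 322.44147749] [210.69173373 355.82850573]
```

View pics/s1.png

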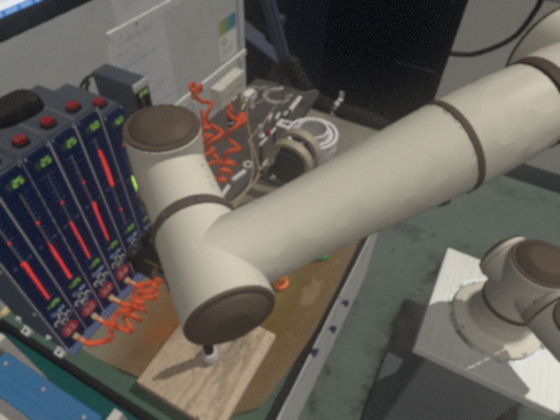

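The black gauge stands upright on the rest, with its foot at (210,356) where predicted. Now to the silver gauge.

Request:
move_arm([
  {"grip": 1, "xyz": [8, 0, 0], "angular": [0, 0, 0.02]},
  {"grip": 1, "xyz": [28, 0, 0], "angular": [0, 0, 0.08]},
  {"grip": 1, "xyz": [62, 0, 3], "angular": [0, 0, 0.16]},
  {"grip": 1, "xyz": [105, 0, 6], "angular": [0, 0, 0.25]},
  {"grip": 1, "xyz": [152, -1, 9], "angular": [0, 0, 0.34]},
  {"grip": 1, "xyz": [200, -1, 12], "angular": [0, 0, 0.42]},
  {"grip": 1, "xyz": [247, -1, 15], "angular": [0, 0, 0.48]},
  {"grip": 1, "xyz": [290, -1, 18], "angular": [0, 0, 0.52]},
  {"grip": 1, "xyz": [324, -1, 20], "angular": [0, 0, 0.526]},
  {"grip": 1, "xyz": [345, -1, 20], "angular": [0, 0, 0.526]},
])

```text
time_s: 12.15
tcp_pos: [0.5249, 0.0587, 0.2574]
ee_rot: [[-0.501, -0.865, -0.003], [-0.865, 0.501, -0.001], [0.003, 0.002, -1.0]]
wrist_force: [-0.1, 0.1, -0.4]
gripper_width: 0.998
gripper_force: 0.0
```

Request:
move_arm([
  {"grip": 1, "xyz": [4, -3, 0], "angular": [0, 0, 0]},
  {"grip": 1, "xyz": [8, -5, 0], "angular": [0, 0, 0]},
  {"grip": 1, "xyz": [8, -5, 0], "angular": [0, 0, 0]},
  {"grip": 1, "xyz": [8, -5, 0], "angular": [0, 0, 0]},
])

```text
time_s: 12.55
tcp_pos: [0.5269, 0.0531, 0.2587]
ee_rot: [[-0.498, -0.867, -0.0], [-0.867, 0.498, -0.0], [0.0, 0.0, -1.0]]
wrist_force: [0.5, 0.7, -0.1]
gripper_width: 0.997
gripper_force: 0.0
```

Run:
```python
from h import *
go(.527,.0535,.134,-120)
```

```text
t 12.55 tcp [0.5269 0.0531 0.2587] w 0.997 F [ 0.5  0.7 -0.1] phi -119.9
shift [ -0.4   0.  124.7] turn [ 0.    -0.     0.002]
```

Request:
move_arm([
  {"grip": 1, "xyz": [0, 0, 8], "angular": [0, 0, 0]},
  {"grip": 1, "xyz": [0, 0, 28], "angular": [0, 0, 0]},
  {"grip": 1, "xyz": [0, 0, 55], "angular": [0, 0, 0]},
  {"grip": 1, "xyz": [0, 0, 82], "angular": [0, 0, 0]},
  {"grip": 1, "xyz": [0, 0, 105], "angular": [0, 0, 0]},
  {"grip": 1, "xyz": [0, 0, 118], "angular": [0, 0, 0]},
  {"grip": 0.9, "xyz": [0, 0, 124], "angular": [0, 0, 0]},
  {"grip": 0.7, "xyz": [0, 0, 125], "angular": [0, 0, 0]},
  {"grip": 0.5, "xyz": [0, 0, 125], "angular": [0, 0, 0]},
  {"grip": 0.4, "xyz": [0, 0, 125], "angular": [0, 0, 0]},
])

```text
time_s: 13.55
tcp_pos: [0.5275, 0.0527, 0.1348]
ee_rot: [[-0.498, -0.867, 0.002], [-0.867, 0.498, 0.001], [-0.001, -0.001, -1.0]]
wrist_force: [0.8, -0.3, 0.6]
gripper_width: 0.72
gripper_force: 0.0
```

Request:
move_arm([
  {"grip": 0.35, "xyz": [0, 0, 0], "angular": [0, 0, 0]},
  {"grip": 0.3, "xyz": [0, 0, 0], "angular": [0, 0, 0]},
  {"grip": 0.25, "xyz": [0, 0, 0], "angular": [0, 0, 0]},
  {"grip": 0.2, "xyz": [0, 0, 0], "angular": [0, 0, 0]},
  {"grip": 0.1, "xyz": [0, 0, 0], "angular": [0, 0, 0]},
  {"grip": 0.0, "xyz": [0, 0, 0], "angular": [0, 0, 0]},
  {"grip": 0.0, "xyz": [0, 0, 0], "angular": [0, 0, 0]},
  {"grip": 0.0, "xyz": [0, 0, 0], "angular": [0, 0, 0]},
])

```text
time_s: 14.35
tcp_pos: [0.5268, 0.0524, 0.134]
ee_rot: [[-0.499, -0.867, -0.0], [-0.867, 0.499, -0.0], [0.0, 0.0, -1.0]]
wrist_force: [-1.3, 0.5, 1.7]
gripper_width: 0.248
gripper_force: 30.0
```

Request:
move_arm([
  {"grip": 0.0, "xyz": [0, 0, 0], "angular": [0, 0, 0]},
  {"grip": 0.0, "xyz": [0, 0, 0], "angular": [0, 0, 0]},
  {"grip": 0.0, "xyz": [0, 0, 0], "angular": [0, 0, 0]},
  {"grip": 0, "xyz": [0, 0, -2], "angular": [0, 0, 0]},
  {"grip": 0, "xyz": [0, 0, -6], "angular": [0, 0, 0]},
  {"grip": 0, "xyz": [0, 0, -12], "angular": [0, 0, 0]},
  {"grip": 0, "xyz": [0, 0, -20], "angular": [0, 0, 0]},
  {"grip": 0, "xyz": [0, 0, -30], "angular": [0, 0, 0]},
  {"grip": 0, "xyz": [0, 0, -38], "angular": [0, 0, 0]},
  {"grip": 0, "xyz": [0, 0, -40], "angular": [0, 0, 0]},
])

```text
time_s: 15.35
tcp_pos: [0.5277, 0.0527, 0.1756]
ee_rot: [[-0.498, -0.867, 0.003], [-0.867, 0.498, 0.001], [-0.002, -0.002, -1.0]]
wrist_force: [0.0, 1.3, -3.1]
gripper_width: 0.248
gripper_force: 30.0
```

Run:
```python
from h import *
go(.5265,-.0565,.175,-90)
```

```text
t 15.35 tcp [0.5277 0.0527 0.1756] w 0.248 F [ 0.   1.3 -3.1] phi -119.9
shift [ 95.2 -53.4   0.5] turn [-0.003  0.002 -0.522]
```

Request:
move_arm([
  {"grip": 0, "xyz": [3, -2, 0], "angular": [0, 0, -0.02]},
  {"grip": 0, "xyz": [12, -7, 0], "angular": [0, 0, -0.07]},
  {"grip": 0, "xyz": [26, -15, 0], "angular": [0, 0, -0.15]},
  {"grip": 0, "xyz": [42, -24, 0], "angular": [0, 0, -0.24]},
  {"grip": 0, "xyz": [58, -33, 0], "angular": [0, 0, -0.33]},
  {"grip": 0, "xyz": [74, -42, 0], "angular": [0, 0, -0.42]},
  {"grip": 0, "xyz": [86, -49, 0], "angular": [0, 0, -0.49]},
  {"grip": 0, "xyz": [93, -52, 0], "angular": [0, 0, -0.522]},
  {"grip": 0, "xyz": [95, -53.4, 0], "angular": [0, 0, -0.522]},
  {"grip": 0, "xyz": [95, -53.4, 0], "angular": [0, 0, -0.522]},
])

```text
time_s: 16.35
tcp_pos: [0.5256, -0.0569, 0.1736]
ee_rot: [[-0.001, -1.0, -0.001], [-1.0, 0.001, 0.0], [-0.0, 0.001, -1.0]]
wrist_force: [0.9, -0.6, -3.4]
gripper_width: 0.246
gripper_force: 30.0
```

Run:
```python
from h import *
go(.5265,-.0565,.150,-90)
c=cap('scene')
u0,v0,w,h=265,165,90,100
im=cv2.resize(c['img'][v0:v0+h,u0:u0+w],None,fx=6,fy=6,interpolation=2)[:,:,::-1].copy()
p=np.array(r.sense()['tcp_pos']); z0=p[2]-.126
for q,col in(((p[0],p[1],z0),(0,0,255)),((p[0],p[1],z0+.08),(0,0,255)),((.526,-.0563,.008),(0,255,0))):
    u=proj(c,q); cv2.circle(im,tuple(int(x) for x in ((u-[u0,v0])*6+3)),3,col,-1)
for y in(.0537,-.0563):
  P=[((proj(c,(.526+.024*np.cos(t),y+.024*np.sin(t),.014))-[u0,v0])*6+3).astype(int) for t in np.linspace(0,6.28,40)]
  cv2.polylines(im,[np.array(P)],True,(255,0,255),1)
cv2.imwrite('pics/c4.png',im)
```

```text
t 16.35 tcp [ 0.5256 -0.0569  0.1736] w 0.246 F [ 0.9 -0.6 -3.4] phi -90.1
shift [-0.4 -0.9 23.6] turn [ 0.001  0.    -0.001]
```

View pics/c4.png

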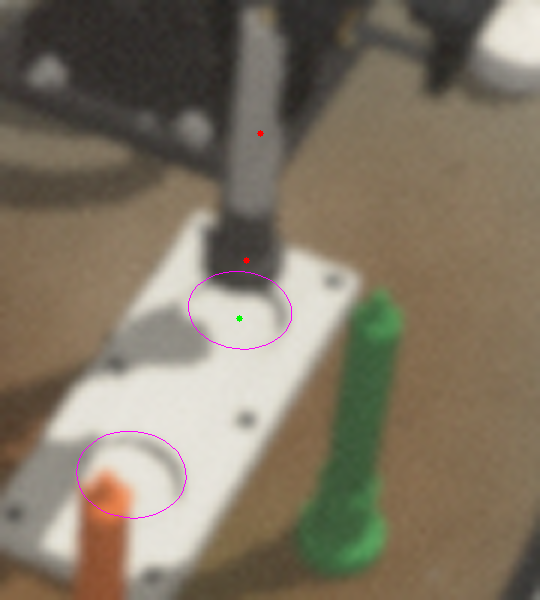

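The crop shows the silver gauge hanging upright, foot at (241,265), in line with the right seat at (239,312). The camera bias is the same for both. Lowering.

Request:
move_arm([
  {"grip": 0, "xyz": [0, -0.5, 3], "angular": [0, 0, 0]},
  {"grip": 0, "xyz": [0, -0.5, 9], "angular": [0, 0, 0]},
  {"grip": 0, "xyz": [0, -0.5, 17], "angular": [0, 0, 0]},
  {"grip": 0, "xyz": [0, -0.5, 23], "angular": [0, 0, 0]},
  {"grip": 0, "xyz": [0, -0.5, 26], "angular": [0, 0, 0]},
  {"grip": 0, "xyz": [0, -0.5, 28], "angular": [0, 0, 0]},
  {"grip": 0, "xyz": [0, -0.5, 29.5], "angular": [0, 0, 0]},
  {"grip": 0, "xyz": [0, -0.5, 31], "angular": [0, 0, 0]},
  {"grip": 0, "xyz": [0, -0.5, 32], "angular": [0, 0, 0]},
  {"grip": 0, "xyz": [0, -0.5, 32], "angular": [0, 0, 0]},
])

```text
time_s: 17.4
tcp_pos: [0.5263, -0.0566, 0.142]
ee_rot: [[-0.0, -1.0, 0.0], [-1.0, 0.0, 0.0], [-0.0, -0.0, -1.0]]
wrist_force: [0.3, -0.8, -2.9]
gripper_width: 0.249
gripper_force: 30.0
```

Request:
move_arm([
  {"grip": 0, "xyz": [0, 0, 1], "angular": [0, 0, 0]},
  {"grip": 0, "xyz": [0, 0, 2], "angular": [0, 0, 0]},
  {"grip": 0, "xyz": [0, 0, 3], "angular": [0, 0, 0]},
  {"grip": 0, "xyz": [0, 0, 3.5], "angular": [0, 0, 0]},
  {"grip": 0, "xyz": [0, 0, 4], "angular": [0, 0, 0]},
  {"grip": 0, "xyz": [0, 0, 4], "angular": [0, 0, 0]},
])

```text
time_s: 18.0
tcp_pos: [0.5263, -0.0566, 0.1379]
ee_rot: [[-0.0, -1.0, -0.0], [-1.0, 0.0, -0.0], [0.0, 0.0, -1.0]]
wrist_force: [0.3, 0.1, -3.9]
gripper_width: 0.249
gripper_force: 30.0
```

Below the rim level (0.140) and still hanging freely, so it is in the recess.

Request:
move_arm([
  {"grip": 0, "xyz": [0, 0, 1], "angular": [0, 0, 0]},
  {"grip": 0, "xyz": [0, 0, 2], "angular": [0, 0, 0]},
  {"grip": 0, "xyz": [0, 0, 2.5], "angular": [0, 0, 0]},
  {"grip": 0, "xyz": [0, 0, 3], "angular": [0, 0, 0]},
  {"grip": 0, "xyz": [0, 0, 3.5], "angular": [0, 0, 0]},
  {"grip": 0, "xyz": [0, 0, 3.5], "angular": [0, 0, 0]},
])

```text
time_s: 18.6
tcp_pos: [0.5263, -0.0566, 0.1344]
ee_rot: [[-0.0, -1.0, -0.0], [-1.0, 0.0, -0.0], [0.0, 0.0, -1.0]]
wrist_force: [0.5, -0.5, -4.2]
gripper_width: 0.248
gripper_force: 30.0
```

Request:
move_arm([
  {"grip": 0, "xyz": [0, 0, 0.4], "angular": [0, 0, 0]},
  {"grip": 0, "xyz": [0, 0, 0.8], "angular": [0, 0, 0]},
  {"grip": 0, "xyz": [0, 0, 0.8], "angular": [0, 0, 0]},
])

```text
time_s: 18.9
tcp_pos: [0.5264, -0.0566, 0.134]
ee_rot: [[0.0, -1.0, 0.0], [-1.0, -0.0, -0.0], [0.0, -0.0, -1.0]]
wrist_force: [-1.0, -0.6, -1.1]
gripper_width: 0.252
gripper_force: 30.0
```

Touching down: the z matches and the load is coming off.

Request:
move_arm([
  {"grip": 0, "xyz": [0, 0, 0.4], "angular": [0, 0, 0]},
  {"grip": 0, "xyz": [0, 0, 0.5], "angular": [0, 0, 0]},
  {"grip": 0.25, "xyz": [0, 0, 0.5], "angular": [0, 0, 0]},
  {"grip": 0.27, "xyz": [0, 0, 0.5], "angular": [0, 0, 0]},
  {"grip": 0.3, "xyz": [0, 0, 0.5], "angular": [0, 0, 0]},
  {"grip": 0.4, "xyz": [0, 0, 0.5], "angular": [0, 0, 0]},
  {"grip": 0.6, "xyz": [0, 0, 0.5], "angular": [0, 0, 0]},
  {"grip": 0.8, "xyz": [0, 0, 0.5], "angular": [0, 0, 0]},
  {"grip": 1, "xyz": [0, 0, 0.5], "angular": [0, 0, 0]},
  {"grip": 1, "xyz": [0, 0, 0.5], "angular": [0, 0, 0]},
])

```text
time_s: 19.9
tcp_pos: [0.5263, -0.0566, 0.1331]
ee_rot: [[-0.0, -1.0, -0.0], [-1.0, 0.0, 0.0], [-0.0, 0.0, -1.0]]
wrist_force: [0.4, 0.2, 0.5]
gripper_width: 0.667
gripper_force: 0.0
```

Request:
move_arm([
  {"grip": 1, "xyz": [0, 0, -4], "angular": [0, 0, 0]},
  {"grip": 1, "xyz": [0, 0, -15], "angular": [0, 0, 0]},
  {"grip": 1, "xyz": [0, 0, -35], "angular": [0, 0, 0]},
  {"grip": 1, "xyz": [0, 0, -65], "angular": [0, 0, 0]},
  {"grip": 1, "xyz": [0, 0, -100], "angular": [0, 0, 0]},
  {"grip": 1, "xyz": [0, 0, -130], "angular": [0, 0, 0]},
  {"grip": 1, "xyz": [0, 0, -145], "angular": [0, 0, 0]},
  {"grip": 1, "xyz": [0, 0, -150], "angular": [0, 0, 0]},
])

```text
time_s: 20.7
tcp_pos: [0.5272, -0.0565, 0.2865]
ee_rot: [[0.0, -1.0, 0.006], [-1.0, -0.0, 0.001], [-0.001, -0.006, -1.0]]
wrist_force: [0.3, -0.5, -1.1]
gripper_width: 0.997
gripper_force: 0.0
```

Run:
```python
from h import *
go(.5243,.4068,.283,-90)
c=cap('scene')
u0,v0,w,h=265,165,90,100
cv2.imwrite('pics/c5.png',cv2.resize(c['img'][v0:v0+h,u0:u0+w],None,fx=5,fy=5,interpolation=2)[:,:,::-1])
```

```text
t 20.7 tcp [ 0.5272 -0.0565  0.2865] w 0.997 F [ 0.3 -0.5 -1.1] phi -90.0
shift [-463.3    2.8    3.7] turn [-0.006  0.001  0.   ]
```

View pics/c5.png

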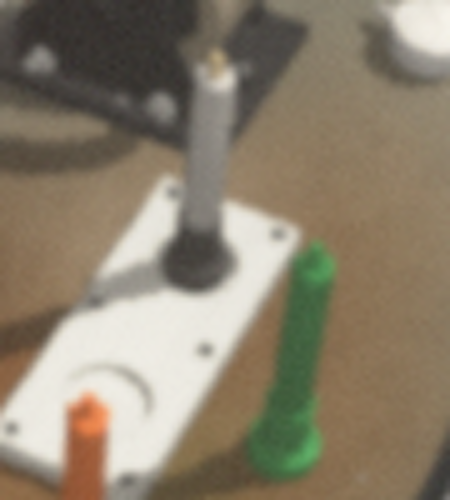

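The silver gauge stands upright in the right seat, foot at (200,262). Back for the black one.

Request:
move_arm([
  {"grip": 1, "xyz": [-8, 0, 0], "angular": [0, 0, 0]},
  {"grip": 1, "xyz": [-26, 0, 0], "angular": [0, 0, 0]},
  {"grip": 1, "xyz": [-54, 0, 0], "angular": [0, 0, 0]},
  {"grip": 1, "xyz": [-92, 0, 0], "angular": [0, 0, 0]},
  {"grip": 1, "xyz": [-136, 1, 0], "angular": [0, 0, 0]},
  {"grip": 1, "xyz": [-181, 1, 0], "angular": [0, 0, 0]},
  {"grip": 1, "xyz": [-226, 2, 0], "angular": [0, 0, 0]},
  {"grip": 1, "xyz": [-271, 2, 0], "angular": [0, 0, 0]},
  {"grip": 1, "xyz": [-316, 2, 0], "angular": [0, 0, 0]},
  {"grip": 1, "xyz": [-358, 2, 0], "angular": [0, 0, 0]},
])

```text
time_s: 21.75
tcp_pos: [0.5232, 0.3036, 0.2814]
ee_rot: [[0.001, -1.0, -0.002], [-1.0, -0.001, -0.002], [0.002, 0.002, -1.0]]
wrist_force: [0.8, 0.3, -0.1]
gripper_width: 1.002
gripper_force: 0.0
```

Request:
move_arm([
  {"grip": 1, "xyz": [-38, 0, 0], "angular": [0, 0, 0]},
  {"grip": 1, "xyz": [-68, 0, 0], "angular": [0, 0, 0]},
  {"grip": 1, "xyz": [-90, 0, 0], "angular": [0, 0, 0]},
  {"grip": 1, "xyz": [-102, 0, 0], "angular": [0, 0, 0]},
  {"grip": 1, "xyz": [-105, 0, 0], "angular": [0, 0, 0]},
  {"grip": 1, "xyz": [-105, 0, 0], "angular": [0, 0, 0]},
  {"grip": 1, "xyz": [-105, 0, 0], "angular": [0, 0, 0]},
])

```text
time_s: 22.45
tcp_pos: [0.5243, 0.4055, 0.2832]
ee_rot: [[-0.001, -1.0, -0.0], [-1.0, 0.001, -0.0], [0.0, 0.0, -1.0]]
wrist_force: [-0.2, -0.0, -0.3]
gripper_width: 1.002
gripper_force: 0.0
```

Run:
```python
from h import *
go(.5243,.4068,.1395,-90)
```

```text
t 22.45 tcp [0.5243 0.4055 0.2832] w 1.002 F [-0.2 -0.  -0.3] phi -90.1
shift [ -1.4  -0.  143.7] turn [ 0.    -0.    -0.001]
```

Request:
move_arm([
  {"grip": 1, "xyz": [-1.4, 0, 8], "angular": [0, 0, 0]},
  {"grip": 1, "xyz": [-1.4, 0, 28], "angular": [0, 0, 0]},
  {"grip": 1, "xyz": [-1.4, 0, 56], "angular": [0, 0, 0]},
  {"grip": 1, "xyz": [-1.4, 0, 86], "angular": [0, 0, 0]},
  {"grip": 1, "xyz": [-1.4, 0, 114], "angular": [0, 0, 0]},
  {"grip": 1, "xyz": [-1.4, 0, 132], "angular": [0, 0, 0]},
  {"grip": 0.9, "xyz": [-1.4, 0, 141], "angular": [0, 0, 0]},
  {"grip": 0.7, "xyz": [-1.4, 0, 144], "angular": [0, 0, 0]},
  {"grip": 0.5, "xyz": [-1.4, 0, 144], "angular": [0, 0, 0]},
  {"grip": 0.4, "xyz": [-1.4, 0, 144], "angular": [0, 0, 0]},
])

```text
time_s: 23.45
tcp_pos: [0.5249, 0.4082, 0.1405]
ee_rot: [[0.0, -1.0, 0.002], [-1.0, -0.0, 0.002], [-0.002, -0.002, -1.0]]
wrist_force: [-0.4, -0.6, -0.7]
gripper_width: 0.723
gripper_force: 0.0
```

Request:
move_arm([
  {"grip": 0.35, "xyz": [0, 0, 0], "angular": [0, 0, 0]},
  {"grip": 0.3, "xyz": [0, 0, 0], "angular": [0, 0, 0]},
  {"grip": 0.25, "xyz": [0, 0, 0], "angular": [0, 0, 0]},
  {"grip": 0.2, "xyz": [0, 0, 0], "angular": [0, 0, 0]},
  {"grip": 0.1, "xyz": [0, 0, 0], "angular": [0, 0, 0]},
  {"grip": 0.0, "xyz": [0, 0, 0], "angular": [0, 0, 0]},
  {"grip": 0.0, "xyz": [0, 0, 0], "angular": [0, 0, 0]},
  {"grip": 0.0, "xyz": [0, 0, 0], "angular": [0, 0, 0]},
])

```text
time_s: 24.25
tcp_pos: [0.5243, 0.4079, 0.1392]
ee_rot: [[0.0, -1.0, 0.0], [-1.0, -0.0, 0.0], [-0.0, -0.0, -1.0]]
wrist_force: [-0.0, -0.2, 1.1]
gripper_width: 0.237
gripper_force: 30.0
```

Request:
move_arm([
  {"grip": 0, "xyz": [0, 0, -3], "angular": [0, 0, 0]},
  {"grip": 0, "xyz": [0, 0, -12], "angular": [0, 0, 0]},
  {"grip": 0, "xyz": [0, 0, -30], "angular": [0, 0, 0]},
  {"grip": 0, "xyz": [0, 0, -55], "angular": [0, 0, 0]},
  {"grip": 0, "xyz": [0, 0, -85], "angular": [0, 0, 0]},
  {"grip": 0, "xyz": [0, 0, -115], "angular": [0, 0, 0]},
  {"grip": 0, "xyz": [0, 0, -140], "angular": [0, 0, 0]},
  {"grip": 0, "xyz": [0, 0, -158], "angular": [0, 0, 0]},
  {"grip": 0, "xyz": [0, 0, -168], "angular": [0, 0, 0]},
  {"grip": 0, "xyz": [0, 0, -170], "angular": [0, 0, 0]},
])

```text
time_s: 25.25
tcp_pos: [0.5244, 0.408, 0.3105]
ee_rot: [[-0.0, -1.0, 0.001], [-1.0, 0.0, 0.002], [-0.002, -0.001, -1.0]]
wrist_force: [0.2, 0.4, -3.6]
gripper_width: 0.232
gripper_force: 30.0
```

Run:
```python
from h import *
go(.5263,.0535,.309,-120)
```

```text
t 25.25 tcp [0.5244 0.408  0.3105] w 0.232 F [ 0.2  0.4 -3.6] phi -90.0
shift [354.5  -1.9   0.9] turn [-0.001  0.002  0.524]
```

Request:
move_arm([
  {"grip": 0, "xyz": [5, 0, 0], "angular": [0, 0, 0.02]},
  {"grip": 0, "xyz": [18, 0, 0], "angular": [0, 0, 0.06]},
  {"grip": 0, "xyz": [40, 0, 0], "angular": [0, 0, 0.11]},
  {"grip": 0, "xyz": [70, 0, 0], "angular": [0, 0, 0.17]},
  {"grip": 0, "xyz": [105, -1, 0], "angular": [0, 0, 0.23]},
  {"grip": 0, "xyz": [142, -1, 0], "angular": [0, 0, 0.29]},
  {"grip": 0, "xyz": [179, -1, 0], "angular": [0, 0, 0.35]},
  {"grip": 0, "xyz": [216, -2, 0], "angular": [0, 0, 0.41]},
  {"grip": 0, "xyz": [252, -2, 0], "angular": [0, 0, 0.46]},
  {"grip": 0, "xyz": [285, -3, 0], "angular": [0, 0, 0.5]},
])

```text
time_s: 26.25
tcp_pos: [0.526, 0.12, 0.3083]
ee_rot: [[-0.483, -0.876, -0.002], [-0.876, 0.483, -0.001], [0.002, 0.001, -1.0]]
wrist_force: [1.1, -0.5, -3.4]
gripper_width: 0.237
gripper_force: 30.0
```

Run:
```python
from h import *
go(.527,.055,.309,-120)
```

```text
t 26.25 tcp [0.526  0.12   0.3083] w 0.237 F [ 1.1 -0.5 -3.4] phi -118.9
shift [ 56.5 -32.3  -0.7] turn [ 0.001 -0.002  0.019]
```

Request:
move_arm([
  {"grip": 0, "xyz": [21, -12, 0], "angular": [0, 0, 0.02]},
  {"grip": 0, "xyz": [38, -22, 0], "angular": [0, 0, 0.02]},
  {"grip": 0, "xyz": [49, -28, 0], "angular": [0, 0, 0.02]},
  {"grip": 0, "xyz": [54, -31, 0], "angular": [0, 0, 0.02]},
  {"grip": 0, "xyz": [55, -32, 0], "angular": [0, 0, 0.02]},
  {"grip": 0, "xyz": [55, -32, 0], "angular": [0, 0, 0.02]},
  {"grip": 0, "xyz": [55, -32, 0], "angular": [0, 0, 0.02]},
])

```text
time_s: 26.95
tcp_pos: [0.5291, 0.0599, 0.309]
ee_rot: [[-0.496, -0.868, -0.0], [-0.868, 0.496, 0.0], [0.0, 0.0, -1.0]]
wrist_force: [-0.4, -0.3, -3.5]
gripper_width: 0.23
gripper_force: 30.0
```

Run:
```python
from h import *
go(.527,.055,.14,-120)
```

```text
t 26.95 tcp [0.5291 0.0599 0.309 ] w 0.23 F [-0.4 -0.3 -3.5] phi -119.8
shift [  5.3  -0.6 169. ] turn [ 0.    -0.     0.004]
```

Request:
move_arm([
  {"grip": 0, "xyz": [2, -0.5, 6], "angular": [0, 0, 0]},
  {"grip": 0, "xyz": [5, -0.5, 22], "angular": [0, 0, 0]},
  {"grip": 0, "xyz": [5.3, -0.5, 46], "angular": [0, 0, 0]},
  {"grip": 0, "xyz": [5.3, -0.5, 74], "angular": [0, 0, 0]},
  {"grip": 0, "xyz": [5.3, -0.5, 102], "angular": [0, 0, 0]},
  {"grip": 0, "xyz": [5.3, -0.5, 126], "angular": [0, 0, 0]},
  {"grip": 0, "xyz": [5.3, -0.5, 144], "angular": [0, 0, 0]},
  {"grip": 0, "xyz": [5.3, -0.5, 155], "angular": [0, 0, 0]},
  {"grip": 0, "xyz": [5.3, -0.5, 159], "angular": [0, 0, 0]},
  {"grip": 0, "xyz": [5.3, -0.5, 159], "angular": [0, 0, 0]},
])

```text
time_s: 27.95
tcp_pos: [0.527, 0.0545, 0.1501]
ee_rot: [[-0.496, -0.868, -0.0], [-0.868, 0.496, -0.0], [0.0, -0.0, -1.0]]
wrist_force: [0.0, 0.2, -2.0]
gripper_width: 0.234
gripper_force: 30.0
```

Run:
```python
from h import *
go(.527,.055,.1275,-120)
c=cap('scene')
u0,v0,w,h=245,165,110,110
im=cv2.resize(c['img'][v0:v0+h,u0:u0+w],None,fx=5,fy=5,interpolation=2)[:,:,::-1].copy()
P=lambda q:tuple(int(x) for x in ((proj(c,q)-[u0,v0])*5+2))
cv2.polylines(im,[np.array([P((.526+.024*np.cos(t),.0537+.024*np.sin(t),.014)) for t in np.linspace(0,6.28,40)])],True,(255,0,255),1)
p=np.array(r.sense()['tcp_pos'])
for dz in(-.111,-.085): cv2.polylines(im,[np.array([P((.526+.02*np.cos(t),.0535+.02*np.sin(t),p[2]+dz)) for t in np.linspace(0,6.28,40)])],True,(0,0,255),1)
cv2.imwrite('pics/c6.png',im)
```

```text
t 27.95 tcp [0.527  0.0545 0.1501] w 0.234 F [ 0.   0.2 -2. ] phi -119.8
shift [-0.4  0.2 22.6] turn [-0.    -0.     0.004]
```

View pics/c6.png

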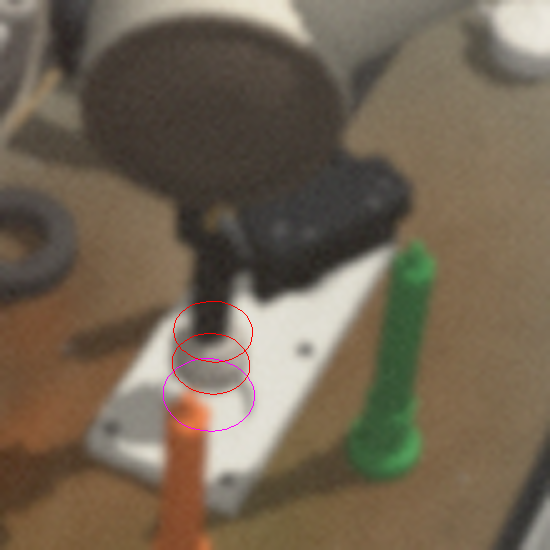

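The crop shows the black gauge upright, light foot at (210,365), lined up with the left seat at (208,395). Lowering.

Request:
move_arm([
  {"grip": 0, "xyz": [0, 0, 3], "angular": [0, 0, 0]},
  {"grip": 0, "xyz": [0, 0, 9], "angular": [0, 0, 0]},
  {"grip": 0, "xyz": [0, 0, 15], "angular": [0, 0, 0]},
  {"grip": 0, "xyz": [0, 0, 19], "angular": [0, 0, 0]},
  {"grip": 0, "xyz": [0, 0, 22], "angular": [0, 0, 0]},
  {"grip": 0, "xyz": [0, 0, 24], "angular": [0, 0, 0]},
  {"grip": 0, "xyz": [0, 0, 25.5], "angular": [0, 0, 0]},
  {"grip": 0, "xyz": [0, 0, 26.5], "angular": [0, 0, 0]},
  {"grip": 0, "xyz": [0, 0, 27], "angular": [0, 0, 0]},
  {"grip": 0, "xyz": [0, 0, 27], "angular": [0, 0, 0]},
])

```text
time_s: 29.0
tcp_pos: [0.5269, 0.0544, 0.1232]
ee_rot: [[-0.497, -0.868, 0.0], [-0.868, 0.497, 0.0], [-0.0, -0.0, -1.0]]
wrist_force: [0.0, -0.0, -3.0]
gripper_width: 0.23
gripper_force: 30.0
```

Below rim level (0.1252) and still hanging freely, so it is in the recess.

Request:
move_arm([
  {"grip": 0, "xyz": [0, 0, 1], "angular": [0, 0, 0]},
  {"grip": 0, "xyz": [0, 0, 2], "angular": [0, 0, 0]},
  {"grip": 0, "xyz": [0, 0, 3], "angular": [0, 0, 0]},
  {"grip": 0, "xyz": [0, 0, 3.5], "angular": [0, 0, 0]},
  {"grip": 0, "xyz": [0, 0, 4], "angular": [0, 0, 0]},
  {"grip": 0, "xyz": [0, 0, 4], "angular": [0, 0, 0]},
])

```text
time_s: 29.6
tcp_pos: [0.5268, 0.0544, 0.1191]
ee_rot: [[-0.497, -0.868, -0.0], [-0.868, 0.497, -0.0], [0.0, 0.0, -1.0]]
wrist_force: [-0.7, 0.3, -3.0]
gripper_width: 0.231
gripper_force: 30.0
```

Request:
move_arm([
  {"grip": 0, "xyz": [0, 0, 0.4], "angular": [0, 0, 0]},
  {"grip": 0, "xyz": [0, 0, 0.8], "angular": [0, 0, 0]},
  {"grip": 0, "xyz": [0, 0, 0.8], "angular": [0, 0, 0]},
])

```text
time_s: 29.9
tcp_pos: [0.527, 0.0544, 0.1187]
ee_rot: [[-0.497, -0.868, 0.0], [-0.868, 0.497, 0.0], [-0.0, -0.0, -1.0]]
wrist_force: [-0.0, 0.2, -1.0]
gripper_width: 0.231
gripper_force: 30.0
```

Contact. Press slightly, then release and rise.

Request:
move_arm([
  {"grip": 0, "xyz": [0, 0, 0.4], "angular": [0, 0, 0]},
  {"grip": 0, "xyz": [0, 0, 0.5], "angular": [0, 0, 0]},
  {"grip": 0.24, "xyz": [0, 0, 0.5], "angular": [0, 0, 0]},
  {"grip": 0.26, "xyz": [0, 0, 0.5], "angular": [0, 0, 0]},
  {"grip": 0.3, "xyz": [0, 0, 0.5], "angular": [0, 0, 0]},
  {"grip": 0.4, "xyz": [0, 0, 0.5], "angular": [0, 0, 0]},
  {"grip": 0.6, "xyz": [0, 0, 0.5], "angular": [0, 0, 0]},
  {"grip": 0.8, "xyz": [0, 0, 0.5], "angular": [0, 0, 0]},
  {"grip": 1, "xyz": [0, 0, 0.5], "angular": [0, 0, 0]},
  {"grip": 1, "xyz": [0, 0, 0.5], "angular": [0, 0, 0]},
])

```text
time_s: 30.9
tcp_pos: [0.5268, 0.0544, 0.1178]
ee_rot: [[-0.497, -0.868, -0.0], [-0.868, 0.497, -0.0], [0.0, 0.0, -1.0]]
wrist_force: [-0.2, -0.9, -0.3]
gripper_width: 0.67
gripper_force: 0.0
```

Request:
move_arm([
  {"grip": 1, "xyz": [0, 0, -4], "angular": [0, 0, 0]},
  {"grip": 1, "xyz": [0, 0, -15], "angular": [0, 0, 0]},
  {"grip": 1, "xyz": [0, 0, -35], "angular": [0, 0, 0]},
  {"grip": 1, "xyz": [0, 0, -65], "angular": [0, 0, 0]},
  {"grip": 1, "xyz": [0, 0, -100], "angular": [0, 0, 0]},
  {"grip": 1, "xyz": [0, 0, -140], "angular": [0, 0, 0]},
  {"grip": 1, "xyz": [0, 0, -175], "angular": [0, 0, 0]},
  {"grip": 1, "xyz": [0, 0, -195], "angular": [0, 0, 0]},
  {"grip": 1, "xyz": [0, 0, -200], "angular": [0, 0, 0]},
  {"grip": 1, "xyz": [0, 0, -200], "angular": [0, 0, 0]},
])

```text
time_s: 31.9
tcp_pos: [0.5267, 0.0544, 0.3186]
ee_rot: [[-0.497, -0.868, 0.002], [-0.868, 0.497, 0.001], [-0.002, -0.001, -1.0]]
wrist_force: [0.3, -0.4, -1.1]
gripper_width: 1.001
gripper_force: 0.0
```

Run:
```python
from h import *
go(.527,.055,.3,-120)
c=cap('scene')
cv2.imwrite('pics/c7.png',cv2.resize(c['img'][165:275,225:385],None,fx=5,fy=5,interpolation=2)[:,:,::-1])
```

```text
t 31.9 tcp [0.5267 0.0544 0.3186] w 1.001 F [ 0.3 -0.4 -1.1] phi -119.8
shift [-0.6  0.1 18.6] turn [-0.001  0.002  0.003]
```

View pics/c7.png

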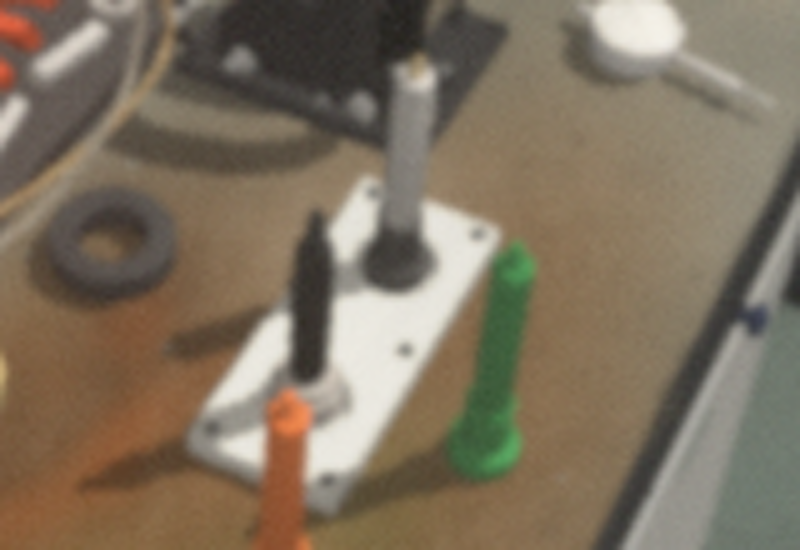

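Both gauges stand upright in swapped seats: black on the left with its foot at (315,385), silver on the right with its foot at (398,262). The look-alikes, ring and dial haven't moved, and the arm is clear. Handing in.

```bash
python3 -c "
from station import r
print(r.finish_job())"
```

```text
the job is handed in; nothing more can be done
None
```

I swapped the two gauges and handed the job in at about 32 s: black is now in the left seat and silver in the right. The last picture shows both upright, lowering heights put both at the seat floors, the wooden rest is empty, and I kept the arm clear of the ring, tape and dial.

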